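# Clear the pot and hold the analyser flap at its balance point

## Robot

A 7-joint arm with a two-finger parallel gripper is mounted at the origin on the work surface. World frame = base frame: x ahead of the robot, y to its left, z up, the work surface at z = 0. Lengths are in m, angles in rad, forces in N, time in s.
With the tool pointing down it reaches from about 0.4 to 0.85 m from the base axis. Payload 10.4 kg.
Tool frame: the origin (TCP) lies where the fingers leave the gripper's body, on its centre line; the fingertips stand 73 mm ahead of it and the grasp point (between the pads) lies 54 mm ahead of it; z points along the fingers, y is the direction in which the jaws open and shut (so a half turn about z gives the same grasp; the last joint's range is limited). The gripper opens to 85 mm and grips with 20 to 120 N. Pads are 22 mm wide; open, the fingers measure 114 mm over their backs; the gripper's body (76 mm by 85 mm) begins 54 mm behind the grasp point. The pads swing forward as they close: fully open they stand 13 mm farther back than shut.
Start: joints at [1.193, 0.332, -0.065, 1.46, 0.022, 1.35, -0.088], TCP at [0.217, -0.586, 0.304] pointing down, gripper open.
Joint ranges: [-2.6, 2.6], [-0.5, 2.12], [-1.47, 1.34], [0.16, 2.42], [-1.27, 4.41], [0.06, 2.06], [-2.6, 2.6]. Speed limits (rad/s): [2.22, 2.22, 2.79, 2.79, 3.14, 3.14, 3.14].

## Interface

Orientations are given as a unit quaternion [x, y, z, w].
In Python, from workcell import get_obs, camera, camera_model, hand_in gives the robot as it stands.
- The arm moves only by the shell command python3 -m crank 'ROWS' [FORCE]. ROWS is text: rows parted by semicolons, each of 7 numbers parted by spaces: the shift along the tool's x, y, z in units of 40 mm (1.0 is 40 mm), then the turn, a rotation vector about the tool's x, y, z in units of 8 degrees (1.0 is 8 degrees), then the finger opening in mm, from 0 to 85.4. In form: x y z ax ay az jaw; .... A call has exactly 10 rows; each row shifts and turns the pose as measured when the row begins, along the tool's axes as they then stand; what a row does not reach is not made up. A row lasts 1/10 s, in which the tool goes at most 50 mm and 8.59 degrees, less where a joint would pass 70% of its speed; a pose out of reach is approached as far as the arm can. A call is refused whole if a number of a shift passes 1 or a number of a turn 1, either way. A call with a gripper value outside its range is refused whole. The fingers move at their own pace and stop on an object; FORCE is the grip in N (left out, the last holds). Time passes only in rows, so rows that do not move let the fingers close, or fill a call up. It gives the time, the measured TCP pose, the force and the opening at its end, in the units of the state.
- get_obs(): the state, without advancing time (a new reading comes with each control period).
- camera(name): name is "scene" or "top" or "wrist"; returns (picture, depth): 480x640x3 uint8, red, green, blue; 480x640 float32, m along the optical axis (not along the pixel's ray), 0 where there is no reading.
- camera_model(name): a dict with "fx", "fy", "cx", "cy" (pixels), "position" and "rotation" of the camera in the world; the wrist camera has in their place "hand_eye" (4x4, takes a point from camera to tool coordinates, whose origin is the TCP and whose axes are the flange's). Camera axes: x right, y up, looking along -z (the intrinsics and any distortion apply to the point x, -y, -z); pixel columns grow to the right and rows downward; lengths in m; the calibration is good to about 2 mm. A picture is of the moment at which its call begins: read the wrist's pose just before it. camera_model takes no time and is no camera call.
- hand_in(): hands the job in, once; it reports no verdict.
The state is a dict: "clock": time; "joint_pos": joint angles; "joint_velocities": joint speeds; "tau": joint torques, N m; "position": TCP position; "ee_rot": TCP orientation; "ft_force": force on the tool from outside, world axes, zero at the start; "torque": the same for the moment, N m; "grip_width": opening from 0.0 (shut) to 1.0 (fully open).
Only numpy, scipy, OpenCV 4.12 (cv2) and the standard library are available. Lean on these libraries where they do the work, as an engineer would, in place of code of your own. Each camera call takes 0.05 s, during which the arm holds its last target.

## Task

I need to get at the sample window under the analyser's flap. First slide the covered steel pot along the bench, without lifting or tipping it, from the ring mark in front of the flap to the middle of the empty ring mark off to the side. Then swing the flap up by its handle bar, under control, until it stands straight up at its balance point, and finish while still holding it there with the gripper so that it falls neither way; leave the vial rack, bottle and jar alone.

Things in the scene. Friction and masses are not known exactly. Their poses are not given: they have to be found in the camera images.
- analyser: White bench instrument, fixed; housing 236 mm deep (x), 250 mm wide (y), top 85 mm above the bench, with a 35 mm higher step along its back. Origin: on the bench (z = 0) straight below the middle of the flap's hinge axis. Its x axis points to its back, away from the pot, y along the hinge, z up. The housing reaches from 78 mm in front of the origin (-x) to 158 mm behind it (+x); the raised step begins at +88 mm. The hinge axis lies along y, 89 mm above the origin.
- flap: The hinged flap (0.2 to 0.4 kg, hidden). Origin at the middle of the hinge axis; turns with the flap. With the flap shut its axes are the analyser's axes. Grey panel 112 mm wide (y) and 5 mm thick, from 5 to 75 mm from the hinge, with two flat steel side arms (7 mm wide, at y = -55 and +55 mm) that go on to a round steel handle bar. All of it is centred on the plane through the hinge axis, so it balances when that plane is upright.
- flap_bar (a point): Middle of the handle bar: round steel bar, 12 mm in diameter, 118 mm long along y (103 mm free between the arms), 125 mm from the hinge axis. With the flap shut the bar is level with the hinge, 89 mm above the bench, 47 mm clear of the housing's front and with a 44 mm gap between bar and panel. The bar does not turn on its arms, but can turn between gripper pads.
- flap_hinge (a joint): Flap angle in rad: 0 shut and level (start, at a stop), grows as the bar rises and swings back over the analyser; 1.571 straight up, the balance point; 2.3 fallen over backwards on its stop. Hardly any friction: let go, it falls to the side it leans to.
- pot: Covered steel pot, one rigid loose piece, about 0.25 to 0.5 kg: round body 58 mm in diameter, lid edge 62 mm in diameter at 46 to 50 mm height, black upright round knob 20 mm in diameter on top, free from 54 to 82 mm above the bench. Origin: centre of its underside, on the bench.
- front_mark: Black ring painted flat on the bench in front of the flap (66 mm inside, 74 mm outside diameter). The pot starts on it. Origin: its centre.
- side_mark: The other, empty black ring on the bench, same size (66 mm inside, 74 mm outside diameter), about 145 mm to the left or right of the front one, at the same distance from the analyser. The pot goes here. Origin: its centre.
- vial_rack: Loose black block 50 x 70 x 28 mm with six small capped vials (top 46 mm), on the bench at the side of the pot that has no ring. Bystander. Origin: centre of its underside.
- bottle: Loose amber bottle, 60 mm in diameter, 130 mm high, beside the analyser. Bystander. Origin: centre of its underside.
- jar: Loose glass jar with black cap, 54 mm in diameter, 60 mm high, on the other side of the analyser. Bystander. Origin: centre of its underside.

How it is judged:
On the way, in this order (a step that is already met when the one before it is completed fails the run):
1. the pot stands on the side ring while the flap is still shut (horizontal distance between pot and side_mark below 0.012 m and height (world z) of pot below 0.004 m and angle between pot's own z axis and vertical below 0.1 rad and linear speed of pot below 0.03 m/s and value of joint flap_hinge below 0.1 rad), for 0.2 s.
2. the flap is held at its balance point (value of joint flap_hinge between 1.47 and 1.67 rad and velocity of joint flap_hinge between -0.15 and 0.15 rad/s and contact force between the fingers and flap above 0.5 N), for 0.3 s.
At the end, for the whole second after the job is handed in: The gripper's fingers still hold the flap (contact over 0.5 N), the flap is still and within 0.1 rad of straight up, and the pot stands upright on the bench at rest with its centre within 12 mm of the side ring's centre (all of step 2 and horizontal distance between pot and side_mark below 0.012 m and height (world z) of pot below 0.004 m and angle between pot's own z axis and vertical below 0.1 rad and linear speed of pot below 0.03 m/s); the arm keeps its last pose, push and grip.
It fails at once if the pot is lifted off the bench (over 6 mm) (height (world z) of pot above 0.006 m).
It fails at once if the pot is tipped (over 0.25 rad) (angle between pot's own z axis and vertical above 0.25 rad).
It fails at once if the flap goes over and falls backwards (past 2.0 rad) (value of joint flap_hinge above 2 rad).
It fails at once if the flap falls or is flung (over 4 rad/s) (velocity of joint flap_hinge above 4 rad/s or velocity of joint flap_hinge below -4 rad/s).
It fails at once if the vial rack, bottle or jar is displaced (over 20 mm) or tipped (over 0.3 rad) (distance of any of vial_rack, bottle, jar from where it was at the start of the episode above 0.02 m or angle between any of vial_rack, bottle, jar's own z axis and vertical above 0.3 rad).
It also fails if it takes over 54 s, if anything falls off the work surface, if the arm or the gripper's body presses on something with over 40 N, if the wrist force passes 120 N, or if a joint passes its speed limit or range.

## Working session

There is one attempt and no reset: what is moved stays moved. The work goes in short steps, Python scripts to look and compute and a shell command to move; the robot and the scene stay as the last step left them, time stands still between calls to the robot, and variables do not carry over. Pictures are saved under pics/ and viewed, and the job is handed in when it is done.

```bash
ls; mkdir -p pics; python3 - <<'E'
from workcell import *
import cv2
print(get_obs())
for n in("scene","top"):
    p,d=camera(n); cv2.imwrite(f"pics/{n}0.png",p[:,:,::-1]); 
    import numpy as np; np.savez(f"{n}0.npz",p=p,d=d); print(camera_model(n))
print(camera_model("wrist"))
E
```

```text
pics
{'clock': 0.0, 'joint_pos': array([ 1.1934004 ,  0.33289774, -0.06469572,  1.46092715,  0.02160672,
        1.34988   , -0.08849765]), 'joint_velocities': array([-0.0009543 , -0.00171477, -0.00057083,  0.0001597 , -0.00042069,
        0.00081247, -0.00028153]), 'tau': array([-1.01534356e-04, -6.25447297e+01,  4.89435357e-02, -3.91612816e+01,
        1.61904161e-02,  9.91244480e-03, -4.53459734e-05]), 'position': array([ 0.21703005, -0.58583054,  0.30310646]), 'ee_rot': array([ 9.84304150e-01,  1.76479006e-01, -1.60186427e-04, -6.89902778e-04]), 'ft_force': array([ 0.24053501, -0.02142613,  1.02247308]), 'torque': array([ 0.00179909,  0.03969624, -0.00077671]), 'grip_width': 1.0006484962533215}
{'fx': 572.8772159487015, 'fy': 572.8772159487015, 'cx': 318.8254139381331, 'cy': 242.4093717370118, 'position': array([0.96179455, 0.55949107, 0.84357546]), 'rotation': array([0.10678494, 0.32780761, 0.89925307, 0.2692268 ])}
{'fx': 613.4201756692364, 'fy': 613.4201756692364, 'cx': 321.6944455674768, 'cy': 253.53522392728655, 'position': array([0.42825302, 0.033586  , 0.99858443]), 'rotation': array([ 0.06949258, -0.06534961, -0.69711051,  0.71058929])}
{'fx': 334.07112170452757, 'fy': 334.07112170452757, 'cx': 320.06512498207354, 'cy': 242.79004923952394, 'hand_eye': array([[ 2.59122515e-04,  9.62904990e-01,  2.69840532e-01,
         6.73483130e-02],
       [ 9.99997679e-01, -8.26611202e-04,  1.98941996e-03,
         2.80024228e-04],
       [ 2.13867561e-03,  2.69839390e-01, -9.62902970e-01,
        -6.94849532e-02],
       [ 0.00000000e+00,  0.00000000e+00,  0.00000000e+00,
         1.00000000e+00]])}
```

View pics/scene0.png

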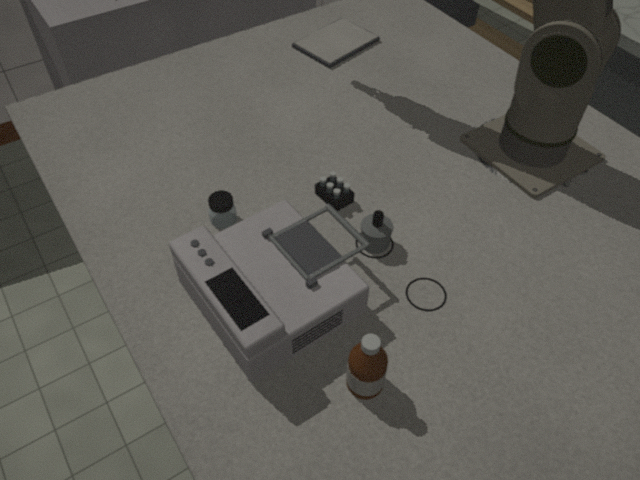

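View pics/top0.png

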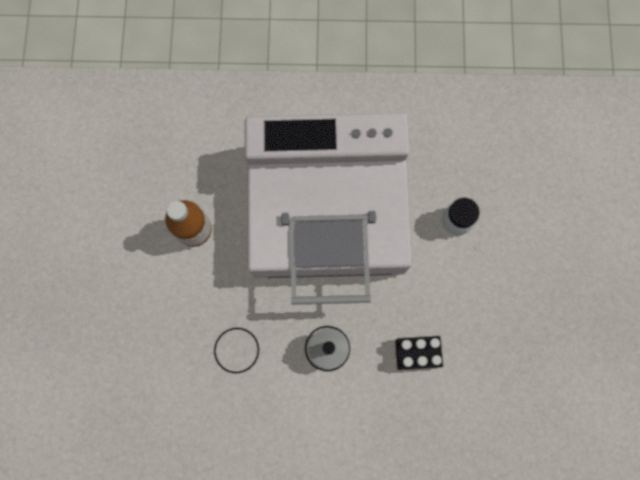

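The top view shows the pot knob at (328,348), the empty ring centred at (237,350), the handle bar from (293,300) to (370,299), the bottle at (188,222), the jar at (462,215) and the rack at (418,352).

```bash
cat > h.py <<'E'
import numpy as np, cv2
from scipy.spatial.transform import Rotation as R
from workcell import *
M={n:camera_model(n) for n in("scene","top")}
def ray(n,u,v):
    m=M[n]; d=np.array([(u-m['cx'])/m['fx'],-(v-m['cy'])/m['fy'],-1.])
    return m['position'],R.from_quat(m['rotation']).apply(d)
def atz(n,u,v,z):
    o,d=ray(n,u,v); return o+d*(z-o[2])/d[2]
def proj(n,P):
    m=M[n]; c=R.from_quat(m['rotation']).inv().apply(np.atleast_2d(P)-m['position'])
    return np.c_[m['cx']-m['fx']*c[:,0]/c[:,2], m['cy']+m['fy']*c[:,1]/c[:,2]]
def grasp():
    o=get_obs(); r=R.from_quat(o['ee_rot']); return o,r,o['position']+r.apply([0,0,.054])
E
python3 - <<'E'
from h import *
np.set_printoptions(precision=4,suppress=True)
z=np.load('top0.npz');p=z['p'];d=z['d']
g=cv2.cvtColor(p,cv2.COLOR_RGB2GRAY)
sub=g[315:385,200:275]; m=(sub<70).astype(np.uint8)
ys,xs=np.nonzero(m); e=cv2.fitEllipse(np.c_[xs+200,ys+315].astype(np.float32)); print(e,len(xs)); print('side',atz('top',*e[0],0))
sub=g[318:380,300:356]; m=(sub<70)
ys,xs=np.nonzero(m);xs+=300;ys+=318
c=np.hypot(xs-328,ys-348)<12
print('knob',xs[c].mean(),ys[c].mean(),atz('top',xs[c].mean(),ys[c].mean(),.07),atz('top',xs[c].mean(),ys[c].mean(),.082))
c=np.hypot(xs-328,ys-348)>17
e=cv2.fitEllipse(np.c_[xs[c],ys[c]].astype(np.float32));print(e,'front',atz('top',*e[0],0))
for n,u,v,zz in [('bar',293,300,.089),('bar',370,299,.089),('hl',286,219,.089),('hr',372,216,.089),('bot',177,210,.13),('jar',463,212,.06),('rack',419,353,.03)]: print(n,atz('top',u,v,zz))
big=cv2.resize(p[190:390,200:460],None,fx=3,fy=3,interpolation=cv2.INTER_CUBIC);cv2.imwrite('pics/topz.png',big[:,:,::-1])
z=np.load('scene0.npz');p=z['p']
big=cv2.resize(p[170:330,210:460],None,fx=3,fy=3,interpolation=cv2.INTER_CUBIC);cv2.imwrite('pics/scz.png',big[:,:,::-1])
E
```

```text
Traceback (most recent call last):
cv2.error: OpenCV(4.12.0) /io/opencv/modules/imgproc/src/shapedescr.cpp:361: error: (-201:Incorrect size of input array) There should be at least 5 points to fit the ellipse in function 'fitEllipseNoDirect'
```

```bash

python3 - <<'E'
from h import *
np.set_printoptions(precision=4,suppress=True)
z=np.load('top0.npz');p=z['p'];d=z['d']
g=cv2.cvtColor(p,cv2.COLOR_RGB2GRAY)
print(g[350,205:270],g[340:358,328])
sub=g[315:385,200:275]; m=(sub<100).astype(np.uint8)
ys,xs=np.nonzero(m); e=cv2.fitEllipse(np.c_[xs+200,ys+315].astype(np.float32)); print(e,len(xs)); print('side',atz('top',*e[0],0))
sub=g[318:380,300:356]; m=(sub<60)
ys,xs=np.nonzero(m);xs+=300;ys+=318
c=np.hypot(xs-328,ys-348)<12
print('knob',xs[c].mean(),ys[c].mean(),atz('top',xs[c].mean(),ys[c].mean(),.07),atz('top',xs[c].mean(),ys[c].mean(),.082))
for n,u,v,zz in [('bar',293,300,.089),('bar',370,299,.089),('hl',286,219,.089),('hr',372,216,.089),('bot',177,210,.13),('jar',463,212,.06),('rack',419,353,.03)]: print(n,atz('top',u,v,zz))
big=cv2.resize(p[190:390,200:460],None,fx=3,fy=3,interpolation=cv2.INTER_CUBIC);cv2.imwrite('pics/topz.png',big[:,:,::-1])
z=np.load('scene0.npz');p=z['p']
big=cv2.resize(p[170:330,210:460],None,fx=3,fy=3,interpolation=cv2.INTER_CUBIC);cv2.imwrite('pics/scz.png',big[:,:,::-1])
E
```

```text
[161 161 164 164 162 164 163 155 127  90  97 138 159 166 166 164 164 163
 162 163 165 167 168 165 165 165 163 163 164 162 161 159 158 158 162 161
 161 160 156 157 157 158 162 158 159 159 159 158 158 156 152 135 101  89
 118 147 159 162 161 160 160 160 164 164 164] [115  82  47  33  26  32  31  27  23  27  31  20  21  42  78 113 130 134]
((236.07955932617188, 349.9867248535156), (43.072147369384766, 44.29766082763672), 32.390098571777344) 220
side [0.4605 0.1761 0.    ]
knob 327.8407079646018 347.62831858407077 [0.4644 0.0288 0.07  ] [0.464  0.0289 0.082 ]
bar [0.5328 0.082  0.089 ]
bar [ 0.5365 -0.0326  0.089 ]
hl [0.6567 0.0962 0.089 ]
hr [ 0.6639 -0.035   0.089 ]
bot [0.6571 0.2534 0.13  ]
jar [ 0.6806 -0.1807  0.06  ]
rack [ 0.4605 -0.1136  0.03  ]
```

View pics/topz.png

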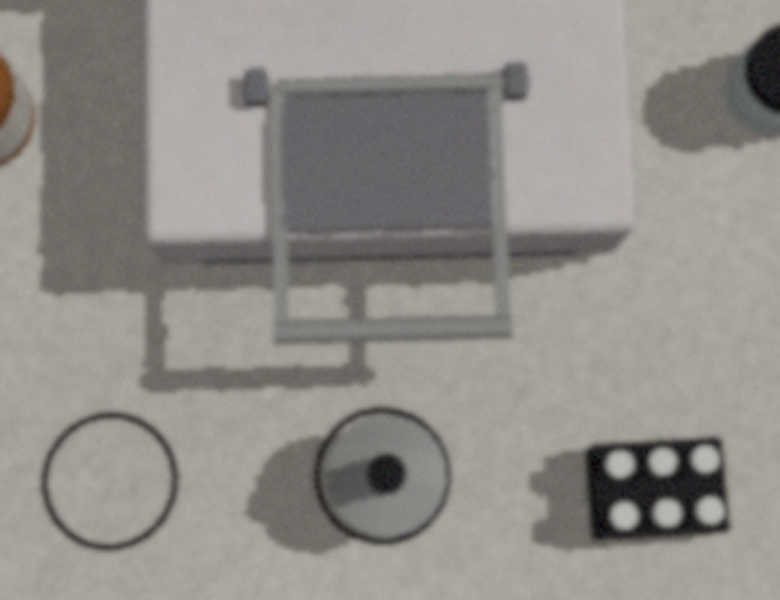

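View pics/scz.png

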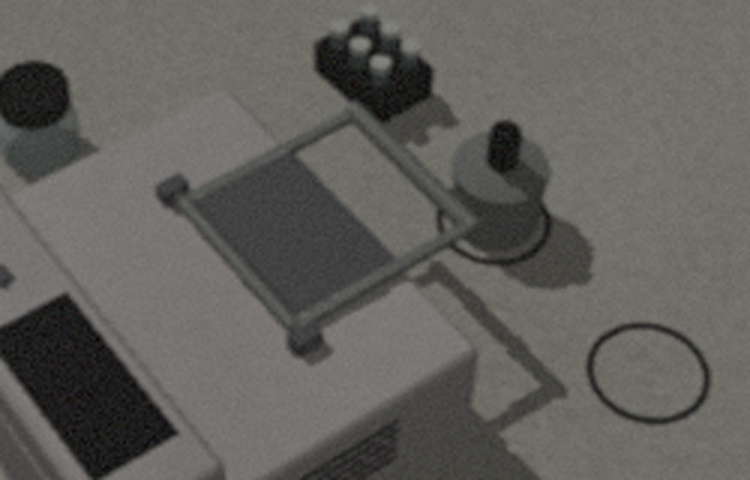

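```bash
python3 -m crank '0.7 -0.78 0 0 0 0.85 60; 0.61 -0.86 0 0 0 0.85 60; 0.51 -0.92 0 0 0 0.85 60; 0.39 -0.98 0 0 0 0 60; 0.39 -0.98 0 0 0 0 60; 0.39 -0.98 0 0 0 0 60; 0.39 -0.98 0 0 0 0 60; 0.39 -0.98 0 0 0 0 60; 0.39 -0.98 0 0 0 0 60; 0.39 -0.98 0 0 0 0 60' 30
python3 - <<'E'
from h import *
np.set_printoptions(precision=4,suppress=True)
o,r,g=grasp(); print(o['clock'],o['position'],g); print(r.as_matrix()); print(o['joint_pos'],o['grip_width'])
for c in [(327.4,348.0)]: print('frontring',atz('top',*c,0))
# fit ring outline of pot ring in top, side ring weighted
z=np.load('top0.npz');g=255-cv2.cvtColor(z['p'],cv2.COLOR_RGB2GRAY).astype(float)
th=np.linspace(0,2*np.pi,180)[:,None]
from scipy.ndimage import map_coordinates
from scipy.optimize import minimize
def score(c):
    P=np.c_[c[0]+.035*np.cos(th),c[1]+.035*np.sin(th),0*th]; q=proj('top',P); return -map_coordinates(g,[q[:,1],q[:,0]],order=1).mean()
for c in([.4605,.176],[.464,.029]): print(minimize(score,c,method='Nelder-Mead',options=dict(initial_simplex=[c,[c[0]+.002,c[1]],[c[0],c[1]+.002]])).x)
E
```

```text
clock: 1.1
position: [0.3788, -0.1853, 0.2988]
ee_rot: [1.0, -0.013, -0.003, -0.002]
ft_force: [1.0, -1.1, 0.1]
grip_width: 0.705
1.1 [ 0.3788 -0.1853  0.2988] [ 0.3784 -0.1851  0.2448]
[[ 0.9996 -0.0258 -0.0066]
 [-0.0258 -0.9997  0.0037]
 [-0.0066 -0.0036 -1.    ]]
[ 0.7737 -0.0964 -0.3967  1.9417 -0.0397  1.2965 -1.2068] 0.7046342053636958
frontring [0.4665 0.0292 0.    ]
[0.4608 0.176 ]
[0.4666 0.0297]
```

```bash
python3 -m crank '0.39 -0.98 0 0 0 -0.15 60; 0.39 -0.98 0 0 0 0 60; 0.39 -0.98 0 0 0 0 60; 0.39 -0.98 0 0 0 0 60; 0.39 -0.98 0 0 0 0 60; 0.2 -0.4 0 0 0 0 60; 0 0 0 0 0 0 60; 0 0 0 0 0 0 60; 0 0 0 0 0 0 60; 0 0 0 0 0 0 60' 30
python3 - <<'E'
from h import *
from scipy.ndimage import map_coordinates
from scipy.optimize import minimize
np.set_printoptions(precision=4,suppress=True)
z=np.load('scene0.npz');g=255-cv2.cvtColor(z['p'],cv2.COLOR_RGB2GRAY).astype(float)
th=np.linspace(0,2*np.pi,180)[:,None]
def score(c):
    P=np.c_[c[0]+.035*np.cos(th),c[1]+.035*np.sin(th),0*th]; q=proj('scene',P); return -map_coordinates(g,[q[:,1],q[:,0]],order=1).mean()
c=[.4605,.176]; print('side scene',minimize(score,c,method='Nelder-Mead',options=dict(initial_simplex=[c,[c[0]+.003,c[1]],[c[0],c[1]+.003]])).x)
print('knob top scene',atz('scene',210+505/3,170+128/3,.082), 'mid',atz('scene',210+504/3,170+145/3,.068),proj('scene',[[.464,.029,.082],[.464,.029,.054]]))
o,r,g=grasp(); print(o['position'],g); print(r.as_matrix())
p,d=camera('wrist'); cv2.imwrite('pics/w1.png',p[:,:,::-1]); np.savez('w1.npz',p=p,d=d,pos=o['position'],q=o['ee_rot'])
E
```

```text
clock: 2.1
position: [0.4671, 0.039, 0.2979]
ee_rot: [1.0, 0.001, -0.004, -0.002]
ft_force: [0.5, -0.4, 0.1]
grip_width: 0.706
side scene [0.4595 0.1761]
knob top scene [0.4627 0.0277 0.082 ] mid [0.4628 0.029  0.068 ] [[378.1983 213.4032]
 [376.7777 223.7051]]
[0.4671 0.039  0.2979] [0.4666 0.0392 0.2439]
[[ 1.      0.0018 -0.0081]
 [ 0.0018 -1.      0.0036]
 [-0.008  -0.0036 -1.    ]]
```

View pics/w1.png

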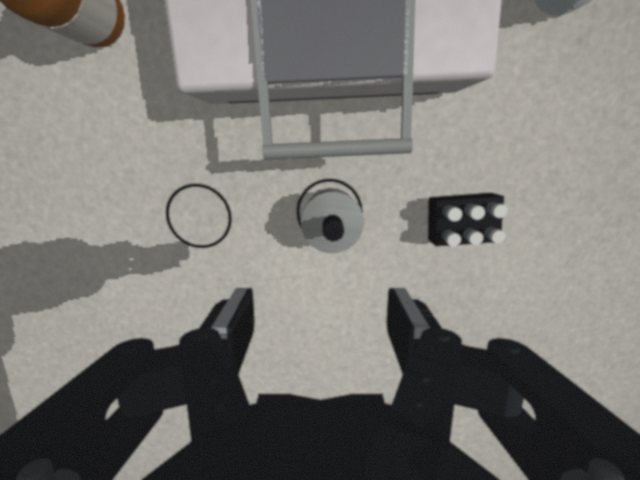

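The wrist view shows the knob at (332,228), the side ring centred at (198,215) and the bar from (264,152) to (411,146).

```bash
cat >> h.py <<'E'
WM=camera_model("wrist")
def wpose(pos,q):
    T=np.eye(4);T[:3,:3]=R.from_quat(q).as_matrix();T[:3,3]=pos; return T@WM['hand_eye']
def watz(T,u,v,z):
    d=T[:3,:3]@np.array([(u-WM['cx'])/WM['fx'],-(v-WM['cy'])/WM['fy'],-1.]); o=T[:3,3]; return o+d*(z-o[2])/d[2]
E
python3 - <<'E'
from h import *
np.set_printoptions(precision=4,suppress=True)
z=np.load('w1.npz');T=wpose(z['pos'],z['q']);g=cv2.cvtColor(z['p'],cv2.COLOR_RGB2GRAY).astype(float)
for n,u,v,zz in [('knobtop',332,221,.082),('knob mid',332,227,.068),('ring',198,215,0),('barL',265,152,.089),('barR',411,146,.089)]: print(n,watz(T,u,v,zz))
sub=g[205:250,315:350]<55; ys,xs=np.nonzero(sub); print(xs.mean()+315,ys.mean()+205,xs.min()+315,xs.max()+315,ys.min()+205,ys.max()+205)
E
```

```text
knobtop [0.4724 0.0294 0.082 ]
knob mid [0.4637 0.0289 0.068 ]
ring [0.4607 0.1768 0.    ]
barL [0.5304 0.0841 0.089 ]
barR [ 0.5353 -0.0327  0.089 ]
332.20243902439023 227.65853658536585 323 342 216 240
```

```bash
python3 -m crank '-0.07 0.25 0.6 -0.03 0.06 0 60; 0 0 0.7 0 0 0 60; 0 0 0.7 0 0 0 60; 0 0 0.7 0 0 0 60; 0 0 0.5 0 0 0 60; 0 0 0.3 0 0 0 60; 0 0 0 0 0 0 60; 0 0 0 0 0 0 60; 0 0 0 0 0 0 60; 0 0 0 0 0 0 60' 30
python3 - <<'E'
from h import *
np.set_printoptions(precision=4,suppress=True)
o,r,g=grasp(); print(o['position'],g); print(r.as_matrix())
E
```

```text
clock: 3.15
position: [0.4655, 0.0214, 0.1568]
ee_rot: [1.0, -0.005, 0.004, 0.002]
ft_force: [-0.4, 0.2, -0.6]
grip_width: 0.704
[0.4655 0.0214 0.1568] [0.4659 0.0212 0.1028]
[[ 0.9999 -0.01    0.0075]
 [-0.0099 -0.9999 -0.0048]
 [ 0.0076  0.0047 -1.    ]]
```

```bash
python3 -m crank '-0.05 -0.19 0.2 0.03 -0.05 -0.07 60; 0 0 0.2 0 0 0 60; 0 0 0.2 0 0 0 60; 0 0 0.1 0 0 0 60; 0 0 0 0 0 0 60; 0 0 0 0 0 0 60; 0 0 0 0 0 0 60; 0 0 0 0 0 0 60; 0 0 0 0 0 0 60; 0 0 0 0 0 0 60' 30
python3 - <<'E'
from h import *
np.set_printoptions(precision=4,suppress=True)
for i in range(4):
    o,r,g=grasp(); print(o['position'],g,r.as_matrix()[:,2],r.as_matrix()[1,0]); 
    if i==1: p,d=camera('wrist'); cv2.imwrite('pics/w2.png',p[:,:,::-1])
E
```

```text
clock: 4.15
position: [0.4642, 0.0299, 0.1275]
ee_rot: [1.0, 0.0, 0.001, 0.0]
ft_force: [-0.5, 0.3, -0.3]
grip_width: 0.703
[0.4642 0.0299 0.1275] [0.4643 0.0298 0.0735] [ 0.0022 -0.0005 -1.    ] 0.0008874822538567999
[0.4642 0.0299 0.1275] [0.4643 0.0298 0.0735] [ 0.0022 -0.0005 -1.    ] 0.0008874822538567999
[0.4642 0.0299 0.1275] [0.4644 0.0298 0.0735] [ 0.0022 -0.0005 -1.    ] 0.0009412623793949873
[0.4642 0.0299 0.1275] [0.4644 0.0298 0.0735] [ 0.0022 -0.0005 -1.    ] 0.0009412623793949873
```

View pics/w2.png

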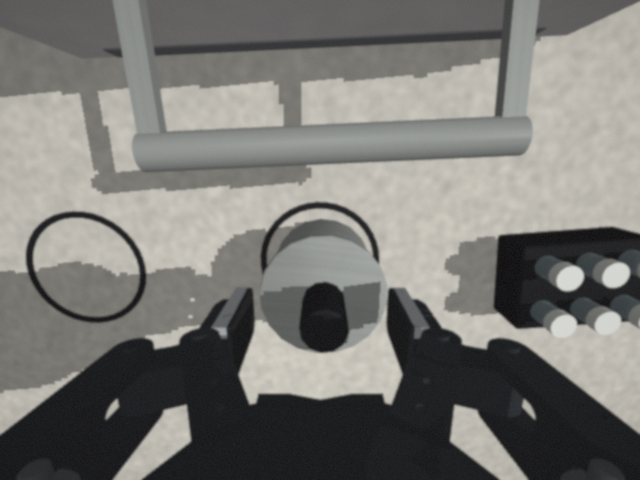

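The knob at about (323,320) is centred between the fingertips, so I close on it.

```bash
python3 -m crank '0 0 -0.04 0 0 0 30; 0 0 0 0 0 0 24; 0 0 0 0 0 0 20; 0 0 0 0 0 0 15; 0 0 0 0 0 0 12; 0 0 0 0 0 0 12; 0 0 0 0 0 0 12; 0 0 0 0 0 0 12; 0 0 0 0 0 0 12; 0 0 0 0 0 0 12' 30
python3 - <<'E'
from h import *
np.set_printoptions(precision=4,suppress=True)
o,r,g=grasp(); print(g,r.as_matrix()[:,2],o['ft_force'],o['torque'])
p,d=camera('wrist'); cv2.imwrite('pics/w3.png',p[:,:,::-1])
E
```

```text
clock: 5.2
position: [0.4643, 0.0296, 0.1295]
ee_rot: [1.0, 0.0, 0.001, 0.0]
ft_force: [-0.1, -0.3, -0.6]
grip_width: 0.223
[0.4645 0.0296 0.0755] [ 0.0026 -0.0008 -1.    ] [-0.0653 -0.2728 -0.5573] [-0.0356 -0.0671  0.029 ]
```

View pics/w3.png

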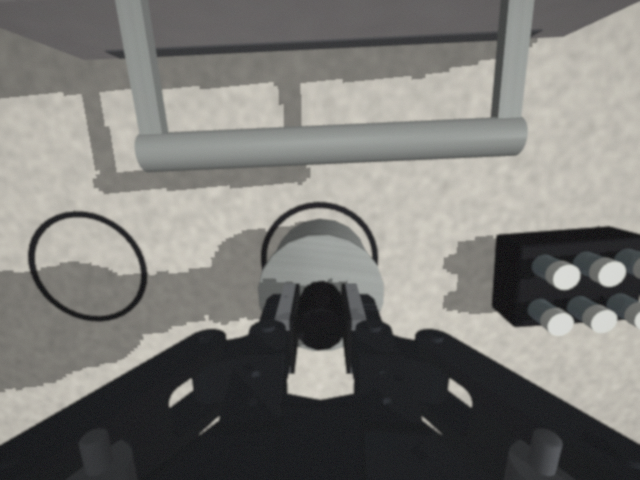

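The fingers hold the knob, with 19 mm opening. I start the slide gently.

```bash
python3 -m crank '0 -0.1 0 0 0 0 12; 0 -0.2 0 0 0 0 12; 0 -0.2 0 0 0 0 12; 0 -0.2 0 0 0 0 12; 0 -0.2 0 0 0 0 12; 0 -0.1 0 0 0 0 12; 0 0 0 0 0 0 12; 0 0 0 0 0 0 12; 0 0 0 0 0 0 12; 0 0 0 0 0 0 12' 30
python3 - <<'E'
from h import *
np.set_printoptions(precision=4,suppress=True)
o,r,g=grasp(); print(g);print(r.as_matrix(),o['ft_force'],o['torque'])
E
```

```text
clock: 6.25
position: [0.4644, 0.0724, 0.1295]
ee_rot: [1.0, 0.0, 0.001, 0.001]
ft_force: [-0.2, -1.0, -1.2]
grip_width: 0.222
[0.4646 0.0723 0.0755]
[[ 1.      0.0005  0.0028]
 [ 0.0005 -1.     -0.002 ]
 [ 0.0028  0.002  -1.    ]] [-0.2466 -1.041  -1.2238] [-0.1287  0.0455  0.0354]
```

```bash
python3 -m crank '-0.02 -0.2 0 0 0 0 12; -0.02 -0.35 0 0 0 0 12; -0.02 -0.35 0 0 0 0 12; -0.03 -0.35 0 0 0 0 12; 0 -0.35 0 0 0 0 12; 0 -0.35 0 0 0 0 12; 0 -0.3 0 0 0 0 12; 0 -0.15 0 0 0 0 12; 0 0 0 0 0 0 12; 0 0 0 0 0 0 12' 30
python3 - <<'E'
from h import *
np.set_printoptions(precision=4,suppress=True)
o,r,g=grasp(); print(g);print(r.as_matrix(),o['ft_force'],o['torque'])
for n in('top','scene'):
    p,d=camera(n); np.savez(n+'1.npz',p=p)
    q=proj(n,[[.4607,.1763,0]])[0].astype(int); b=cv2.resize(p[q[1]-75:q[1]+75,q[0]-90:q[0]+90],None,fx=3,fy=3,interpolation=2); cv2.imwrite(f'pics/{n}1.png',b[:,:,::-1])
E
```

```text
clock: 7.25
position: [0.4619, 0.1678, 0.1297]
ee_rot: [1.0, -0.003, 0.002, 0.003]
ft_force: [-0.2, -2.6, 2.6]
grip_width: 0.222
[0.4621 0.1675 0.0757]
[[ 1.     -0.007   0.0033]
 [-0.007  -1.     -0.0068]
 [ 0.0033  0.0067 -1.    ]] [-0.1606 -2.5976  2.6219] [-0.3807 -0.071  -0.0165]
```

View pics/scene1.png

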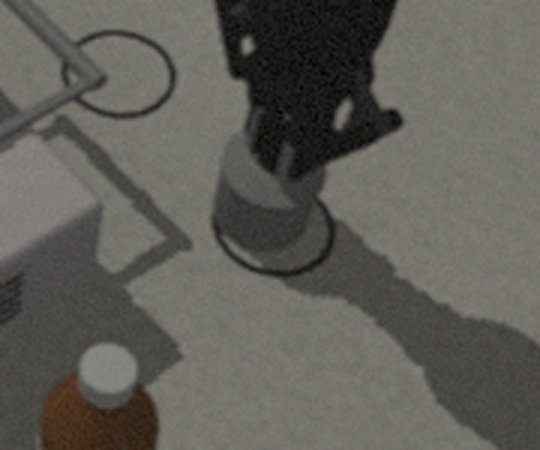

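View pics/top1.png

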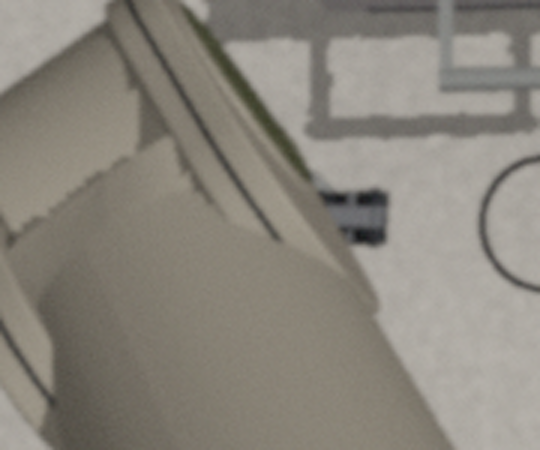

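In the scene crop the pot sits slightly short of the ring centre, with the front edge of the ring showing at about (330,235). About 9 mm is left.

```bash
python3 -m crank '-0.02 -0.11 0 0.03 0 -0.05 12; 0 -0.1 0 0 0 0 12; 0 0 0 0 0 0 12; 0 0 0 0 0 0 12; 0 0 0 0 0 0 12; 0 0 0 0 0 0 12; 0 0 0 0 0 0 12; 0 0 0 0 0 0 12; 0 0 0 0 0 0 12; 0 0 0 0 0 0 12' 30
python3 - <<'E'
from h import *
np.set_printoptions(precision=4,suppress=True)
o,r,g=grasp(); print(g);print(r.as_matrix(),o['ft_force'],o['torque'])
for n in('scene','wrist'):
    p,d=camera(n); np.savez(n+'2.npz',p=p,pos=o['position'],q=o['ee_rot'])
    if n=='scene': p=cv2.resize(p[230:360,350:500],None,fx=4,fy=4,interpolation=2)
    cv2.imwrite(f'pics/{n}2.png',p[:,:,::-1])
E
```

```text
clock: 8.35
position: [0.4614, 0.1749, 0.1296]
ee_rot: [1.0, -0.001, 0.002, 0.002]
ft_force: [0.3, -0.8, 1.1]
grip_width: 0.218
[0.4616 0.1747 0.0756]
[[ 1.     -0.0024  0.0033]
 [-0.0024 -1.     -0.0034]
 [ 0.0033  0.0034 -1.    ]] [ 0.2906 -0.7658  1.0636] [-0.319  -0.0637 -0.0389]
```

View pics/scene2.png

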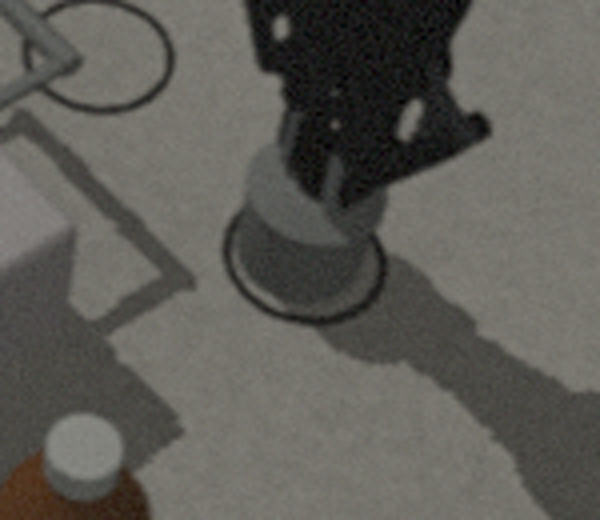

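View pics/wrist2.png

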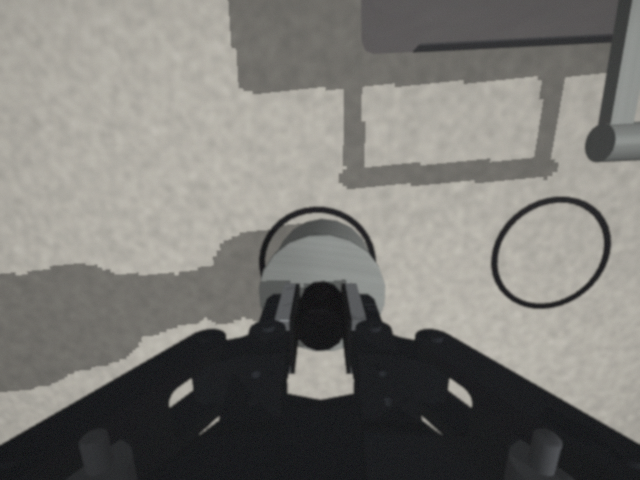

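The pot is centred on the ring in both views. I release it and rise straight up.

```bash
python3 -m crank '0 0 0 0 0 0 24; 0 0 0 0 0 0 30; 0 0 0 0 0 0 40; 0 0 0 0 0 0 44; 0 0 0 0 0 0 44; 0 0 -0.3 0 0 0 44; 0 0 -0.6 0 0 0 44; 0 0 -0.8 0 0 0 44; 0 0 -0.8 0 0 0 44; 0 0 -0.4 0 0 0 44' 30
python3 - <<'E'
from h import *
np.set_printoptions(precision=4,suppress=True)
o,r,g=grasp(); print(g);print(r.as_matrix(),o['ft_force'],o['joint_pos'])
for n in('wrist',):
    p,d=camera(n); np.savez(n+'3.npz',p=p,pos=o['position'],q=o['ee_rot'])
    cv2.imwrite(f'pics/{n}3.png',p[:,:,::-1])
E
```

```text
clock: 9.45
position: [0.459, 0.1764, 0.2503]
ee_rot: [1.0, 0.0, -0.001, 0.001]
ft_force: [0.8, 0.4, -0.3]
grip_width: 0.516
[0.4589 0.1763 0.1963]
[[ 1.      0.0006 -0.002 ]
 [ 0.0006 -1.     -0.0019]
 [-0.002   0.0019 -1.    ]] [ 0.8089  0.4444 -0.3461] [ 0.2811  0.1496 -0.7915  1.8403  0.1147  1.2006 -2.1168]
```

View pics/wrist3.png

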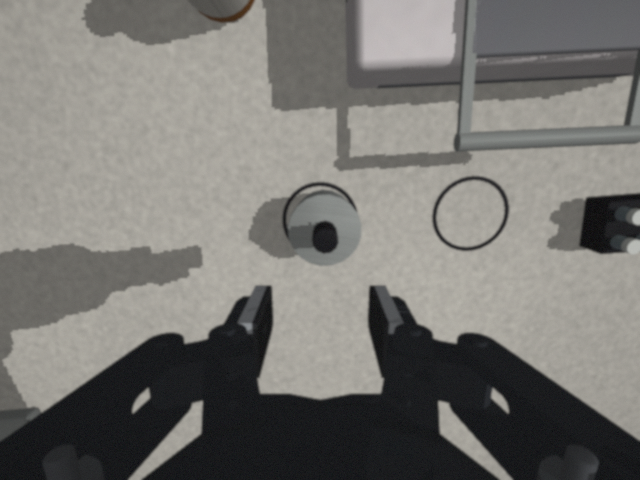

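```bash
python3 -m crank '0 0 -0.3 0 0 -1 44; 0 0 -0.2 0 0 -1 44; 0 0 0 0 0 -1 44; 0 0 0 0 0 -1 44; 0 0 0 0 0 -1 44; 0 0 0 0 0 -1 44; 0 0 0 0 0 -1 44; 0 0 0 0 0 -1 44; 0 0 0 0 0 -1 44; 0 0 0 0 0 -1 44' 30
python3 - <<'E'
from h import *
np.set_printoptions(precision=4,suppress=True)
o,r,g=grasp(); print(g);print(r.as_matrix(),o['ft_force'],o['joint_pos'])
z=np.load('wrist3.npz');T=wpose(z['pos'],z['q']); 
gr=255-cv2.cvtColor(z['p'],cv2.COLOR_RGB2GRAY)
print('knob',watz(T,325,237,.068))
from scipy.optimize import minimize
print('ring pts',watz(T,320,183.5,0),watz(T,284,213,0))
E
```

```text
clock: 10.5
position: [0.4586, 0.1788, 0.2801]
ee_rot: [0.747, 0.665, 0.002, 0.003]
ft_force: [-0.2, -0.8, -0.4]
grip_width: 0.511
[0.4589 0.1787 0.2261]
[[ 0.1164  0.9932  0.0073]
 [ 0.9932 -0.1164 -0.0009]
 [-0.0001  0.0074 -1.    ]] [-0.2343 -0.7782 -0.4321] [ 0.3994  0.1336 -0.9173  1.8015  0.1161  1.2546 -0.6659]
knob [0.4609 0.1732 0.068 ]
ring pts [0.4955 0.177  0.    ] [0.4671 0.2119 0.    ]
```

```bash
python3 -m crank '0 0 0 0 0 -0.56 44; 0 0 0 0 0 -0.56 44; -0.6 0.2 0 0 0 0 44; -0.8 0.35 0 0 0 0 44; -0.8 0.35 0 0 0 0 44; -0.8 0.35 0 0 0 0 44; -0.6 0.3 0 0 0 0 44; -0.2 0.1 0 0 0 0 44; 0 0 0 0 0 0 44; 0 0 0 0 0 0 44' 30
python3 - <<'E'
from h import *
np.set_printoptions(precision=4,suppress=True)
o,r,g=grasp(); print(o['position'],g);print(r.as_matrix(),o['ft_force'],o['joint_pos'])
p,d=camera('wrist'); np.savez('wrist4.npz',p=p,d=d,pos=o['position'],q=o['ee_rot'])
cv2.imwrite(f'pics/wrist4.png',p[:,:,::-1])
E
```

```text
clock: 11.5
position: [0.5332, 0.029, 0.2854]
ee_rot: [0.686, 0.728, 0.003, 0.004]
ft_force: [-0.1, 0.1, -0.5]
grip_width: 0.52
[0.5332 0.029  0.2854] [0.5337 0.029  0.2314]
[[-0.0597  0.9982  0.0101]
 [ 0.9982  0.0597 -0.    ]
 [-0.0006  0.01   -0.9999]] [-0.1015  0.1185 -0.5135] [ 0.5764  0.2228 -0.8093  1.7008  0.1701  1.2797 -0.2084]
```

View pics/wrist4.png

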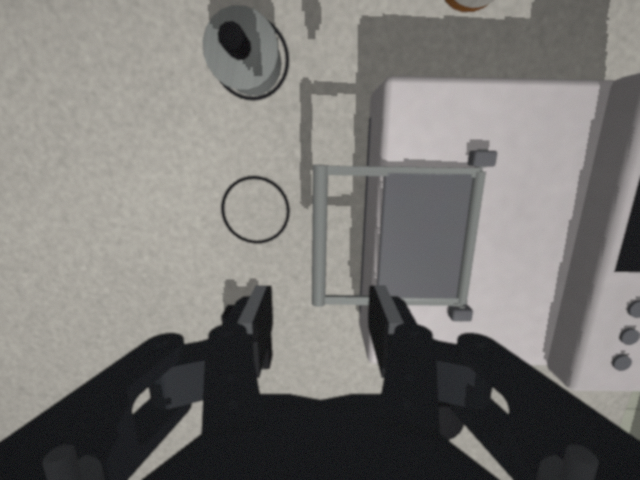

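The wrist view shows the bar running vertically at column 319, rows 165–305, between the finger pads. The hinge blocks are at (484,158) and (461,313).

```bash
python3 - <<'E'
from h import *
np.set_printoptions(precision=4,suppress=True)
z=np.load('wrist4.npz');T=wpose(z['pos'],z['q']); g=cv2.cvtColor(z['p'],cv2.COLOR_RGB2GRAY).astype(float)
for v in(190,210,240,270,290): print(v,g[v,306:334].astype(int))
a=watz(T,320,165,.089);b=watz(T,319,305,.089);print('bar',a,b,(a+b)/2,np.degrees(np.arctan2(a[1]-b[1],a[0]-b[0])))
a=watz(T,478,173,.089);b=watz(T,467,300,.089);print('hinge',a,b,(a+b)/2,np.degrees(np.arctan2(a[1]-b[1],a[0]-b[0])))
for n in['top']:
    print(n,(atz(n,291.5,218.5,.089)+atz(n,366,216.5,.089))/2)
E
```

```text
190 [102 101 101 103 111 126 122 108 102 109 115 121 125 127 128 129 128 125
 119 116 113 127 149 162 167 166 167 166]
210 [158 159 159 161 161 155 136 111 104 110 117 122 126 129 130 128 127 125
 118 115 121 139 157 165 167 168 168 167]
240 [165 164 165 163 159 145 123 106 105 113 119 123 127 130 129 127 125 121
 116 115 131 150 160 162 162 162 163 162]
270 [165 165 166 162 154 136 110 103 108 114 121 127 130 132 131 128 124 118
 116 126 146 163 168 168 165 164 161 161]
290 [165 165 167 167 161 140 117 106 112 116 122 130 131 133 132 126 121 117
 120 137 157 165 166 168 168 167 168 168]
bar [0.5307 0.0854 0.089 ] [ 0.5369 -0.0334  0.089 ] [0.5338 0.026  0.089 ] 93.01327351702476
hinge [0.6547 0.0867 0.089 ] [ 0.6655 -0.0215  0.089 ] [0.6601 0.0326 0.089 ] 95.66975304356012
top [0.6603 0.031  0.089 ]
```

```bash
python3 -m crank '-0.07 0 0.3 0.07 0 0.14 44; 0 0 0.6 0 0 0 44; 0 0 0.6 0 0 0 44; 0 0 0.6 0 0 0 44; 0 0 0.5 0 0 0 44; 0 0 0.2 0 0 0 44; 0 0 0 0 0 0 44; 0 0 0 0 0 0 44; 0 0 0 0 0 0 44; 0 0 0 0 0 0 44' 30
python3 - <<'E'
from h import *
np.set_printoptions(precision=4,suppress=True)
o,r,g=grasp(); print(o['position'],g);print(r.as_matrix(),o['ft_force'],o['joint_pos'])
p,d=camera('wrist'); np.savez('wrist5.npz',p=p,d=d,pos=o['position'],q=o['ee_rot'])
cv2.imwrite(f'pics/wrist5.png',p[:,:,::-1])
E
```

```text
clock: 12.55
position: [0.5307, 0.034, 0.1688]
ee_rot: [0.691, 0.723, -0.0, 0.0]
ft_force: [0.7, -0.5, 0.5]
grip_width: 0.516
[0.5307 0.034  0.1688] [0.5307 0.034  0.1148]
[[-0.0459  0.9989 -0.0003]
 [ 0.9989  0.0459 -0.0007]
 [-0.0007 -0.0003 -1.    ]] [ 0.684  -0.5419  0.5052] [ 0.5183  0.3508 -0.7754  1.8308  0.2782  1.0723 -0.3157]
```

View pics/wrist5.png

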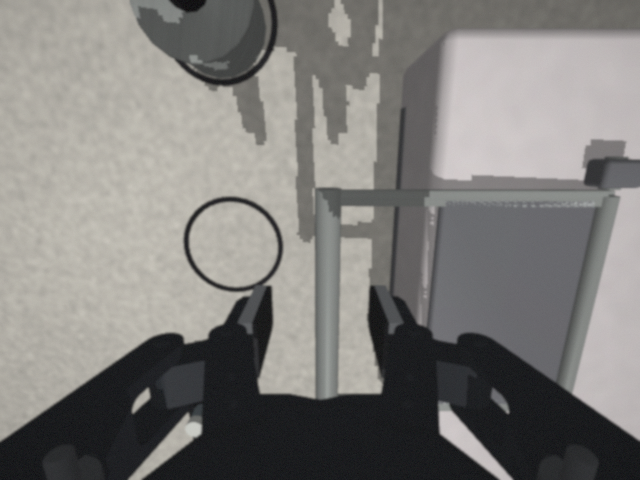

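The bar is at column 328 and the pad centre at 320, so I correct by about 3 mm and lower the rest of the way.

```bash
python3 -m crank '-0.2 0.08 0.2 0 0 0 44; 0 0 0.2 0 0 0 44; 0 0 0.2 0 0 0 44; 0 0 0 0 0 0 44; 0 0 0 0 0 0 44; 0 0 0 0 0 0 30; 0 0 0 0 0 0 22; 0 0 0 0 0 0 18; 0 0 0 0 0 0 18; 0 0 0 0 0 0 18' 30
python3 - <<'E'
from h import *
np.set_printoptions(precision=4,suppress=True)
o,r,g=grasp(); print(o['position'],g);print(r.as_matrix(),o['ft_force'],o['joint_pos'])
p,d=camera('wrist'); np.savez('wrist6.npz',p=p,d=d,pos=o['position'],q=o['ee_rot'])
cv2.imwrite(f'pics/wrist6.png',p[:,:,::-1])
E
```

```text
clock: 13.6
position: [0.5352, 0.0251, 0.1436]
ee_rot: [0.691, 0.723, 0.0, 0.001]
ft_force: [0.1, 0.6, -0.0]
grip_width: 0.214
[0.5352 0.0251 0.1436] [0.5353 0.0251 0.0896]
[[-0.045   0.999   0.0015]
 [ 0.999   0.045  -0.001 ]
 [-0.0011  0.0014 -1.    ]] [ 0.1308  0.5998 -0.0297] [ 0.5124  0.3909 -0.7551  1.8429  0.3115  1.028  -0.3232]
```

View pics/wrist6.png

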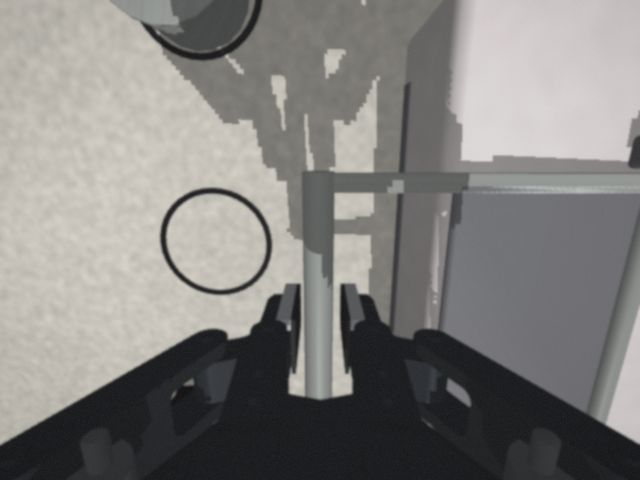

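The bar at column 318 is centred between the pads. Closing on it.

```bash
python3 -m crank '0 0 0 0 0 0 12; 0 0 0 0 0 0 8; 0 0 0 0 0 0 5; 0 0 0 0 0 0 5; 0 0 0 0 0 0 5; 0 0 0 0 0 0 5; 0 0 0 0 0 0 5; 0 0 0 0 0 0 5; 0 0 -0.1 0 0 0 5; 0 0 -0.1 0 0 0 5' 40
python3 - <<'E'
from h import *
np.set_printoptions(precision=4,suppress=True)
o,r,g=grasp(); print(o['position'],g);print(r.as_matrix(),o['ft_force'],o['torque'])
E
```

```text
clock: 14.65
position: [0.5347, 0.0251, 0.1514]
ee_rot: [0.691, 0.723, -0.0, 0.0]
ft_force: [2.7, 1.1, -4.4]
grip_width: 0.122
[0.5347 0.0251 0.1514] [0.5347 0.025  0.0974]
[[-0.045   0.999  -0.0001]
 [ 0.999   0.045  -0.0009]
 [-0.0009 -0.0002 -1.    ]] [ 2.6819  1.0688 -4.3804] [ 0.1092 -0.3    -0.0197]
```

```bash
python3 -m crank '0 0.04 -0.32 0 0 0 5; 0 0.07 -0.32 0 0 0 5; 0 0.1 -0.31 0 0 0 5; 0 0.14 -0.3 0 0 0 5; 0 0.17 -0.28 0 0 0 5; 0 0.2 -0.26 0 0 0 5; 0 0.1 -0.12 0 0 0 5; 0 0 0 0 0 0 5; 0 0 0 0 0 0 5; 0 0 0 0 0 0 5' 40
cat > fl.py <<'E'
from h import *
np.set_printoptions(precision=4,suppress=True)
o,r,g=grasp(); print(o['position'],g);print(r.as_matrix(),o['ft_force'],o['torque'],o['grip_width'])
f=np.array([np.cos(.042),np.sin(.042)]); u=(g[:2]-[.5352,.0251])@f; h=g[2]-.0896
print('u,h,rad,theta deg',u,h,np.hypot(.125-u,h),np.degrees(np.arctan2(h,.125-u)))
E
python3 fl.py
```

```text
clock: 15.65
position: [0.5698, 0.0266, 0.2347]
ee_rot: [0.691, 0.723, -0.0, 0.0]
ft_force: [2.3, 0.6, -6.0]
grip_width: 0.121
[0.5698 0.0266 0.2347] [0.5698 0.0266 0.1807]
[[-0.0448  0.999  -0.0002]
 [ 0.999   0.0448 -0.0003]
 [-0.0003 -0.0002 -1.    ]] [ 2.3317  0.5531 -6.0116] [ 0.0705 -0.3014  0.0027] 0.12135533797031842
u,h,rad,theta deg 0.03466854255892807 0.09110605907692505 0.1282968674752285 45.24460836851257
```

```bash
python3 -m crank '0 0.2 -0.18 0 0 0 5; 0 0.26 -0.18 0 0 0 5; 0 0.27 -0.14 0 0 0 5; 0 0.28 -0.11 0 0 0 5; 0 0.29 -0.09 0 0 0 5; 0 0.2 -0.04 0 0 0 5; 0 0.1 -0.02 0 0 0 5; 0 0 0 0 0 0 5; 0 0 0 0 0 0 5; 0 0 0 0 0 0 5' 40
python3 fl.py; python3 - <<'E'
from h import *
p,d=camera('scene'); np.savez('scene7.npz',p=p,d=d); b=cv2.resize(p[100:330,170:450],None,fx=2.5,fy=2.5,interpolation=2);cv2.imwrite('pics/scene7.png',b[:,:,::-1])
p,d=camera('wrist'); np.savez('wrist7.npz',p=p,d=d); cv2.imwrite('pics/wrist7.png',p[:,:,::-1])
E
```

```text
clock: 16.65
position: [0.6326, 0.0296, 0.2726]
ee_rot: [0.691, 0.723, -0.007, -0.003]
ft_force: [-1.8, 0.1, 1.5]
grip_width: 0.118
[0.6326 0.0296 0.2726] [0.632  0.0293 0.2186]
[[-0.0445  0.9989 -0.0129]
 [ 0.999   0.0444 -0.0059]
 [-0.0054 -0.0132 -0.9999]] [-1.7858  0.1016  1.468 ] [-0.042   0.6723 -0.0185] 0.11789091940324385
u,h,rad,theta deg 0.09684306405401792 0.12903747236602425 0.13207377603626924 77.69058311388011
```

View pics/scene7.png

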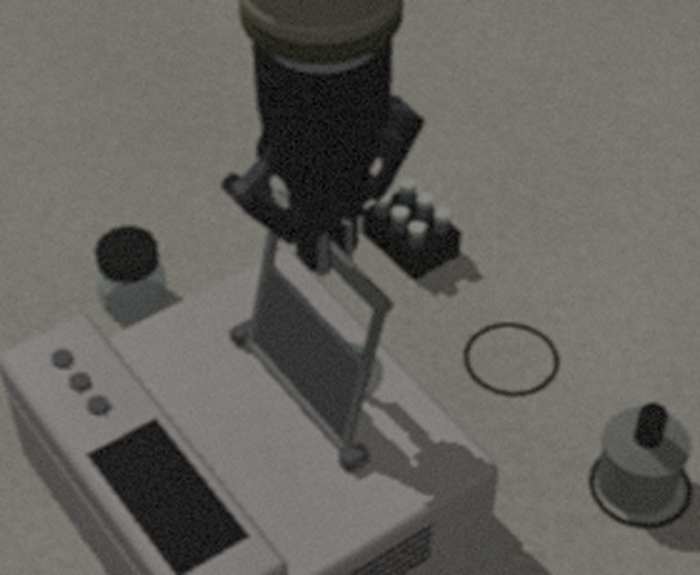

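View pics/wrist7.png

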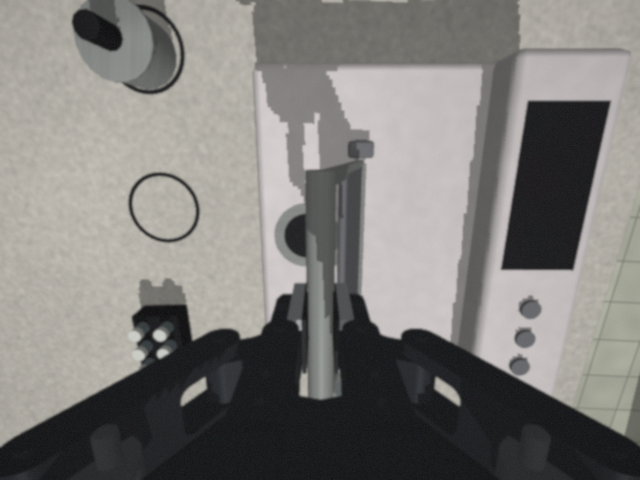

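The scene crop shows the flap leaning a little short of upright. The bar's near corner is at crop (388,300) and its hinge block at (353,457). I fit the angle from the image.

```bash
cat > ang.py <<'E'
from h import *
import sys
def pts(th,hx=.660,hy=.0303,yaw=.042):
    f=np.array([np.cos(yaw),np.sin(yaw),0]);s=np.array([-f[1],f[0],0]);H=np.array([hx,hy,.089])
    d=-np.cos(th)*f+np.array([0,0,np.sin(th)])
    return [H+.125*d+y*s for y in(-.055,.055)]+[H+.06*d+.055*s,H+.055*s, H+.067*s]
if __name__=='__main__':
    for deg in (70,75,80,85,90,95): print(deg,proj('scene',pts(np.radians(deg))).round(1).tolist())
E
python3 ang.py; python3 - <<'E'
from ang import *
p=np.load('scene7.npz')['p'].copy()
b=cv2.resize(p[180:300,250:340],None,fx=6,fy=6,interpolation=2)
def mk(img,deg,col):
    q=proj('scene',pts(np.radians(deg)))
    f=lambda a:tuple(int(x) for x in (np.array(a)-[250,180]+.5)*6)
    cv2.line(img,f(q[1]),f(q[3]),col,1);cv2.line(img,f(q[0]),f(q[1]),col,1)
for d,c in((72,(255,0,0)),(80,(0,255,0)),(88,(0,0,255))): mk(b,d,c)
cv2.imwrite('pics/ov7.png',b[:,:,::-1])
E
```

```text
70 [[287.9, 177.6], [328.7, 218.5], [316.3, 250.8], [305.7, 278.2], [310.0, 283.0]]
75 [[282.5, 178.6], [323.2, 220.0], [313.7, 251.6], [305.7, 278.2], [310.0, 283.0]]
80 [[276.8, 180.2], [317.5, 222.0], [311.1, 252.5], [305.7, 278.2], [310.0, 283.0]]
85 [[271.1, 182.3], [311.6, 224.4], [308.4, 253.8], [305.7, 278.2], [310.0, 283.0]]
90 [[265.2, 184.8], [305.6, 227.4], [305.7, 255.2], [305.7, 278.2], [310.0, 283.0]]
95 [[259.4, 187.8], [299.5, 230.8], [302.9, 256.8], [305.7, 278.2], [310.0, 283.0]]
```

View pics/ov7.png

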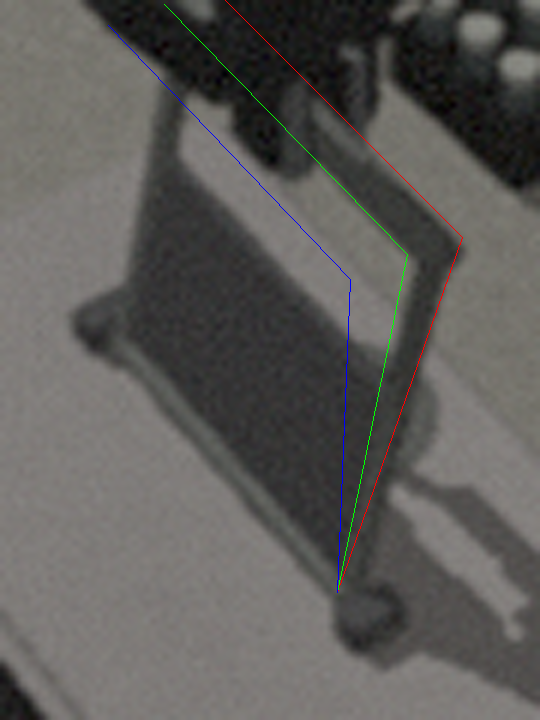

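```bash
python3 - <<'E'
from ang import *
def ov(fn,out,x0,y0,x1,y1,degs,**k):
    p=np.load(fn)['p']; b=cv2.resize(p[y0:y1,x0:x1],None,fx=5,fy=5,interpolation=2)
    for deg,col in degs:
        q=proj('scene',pts(np.radians(deg),**k)); f=lambda a:tuple(int(x) for x in (np.array(a)-[x0,y0]+.5)*5)
        cv2.line(b,f(q[1]),f(q[3]),col,1);cv2.line(b,f(q[0]),f(q[1]),col,1);cv2.line(b,f(q[3]),f(q[3]-(q[1]-q[0])),col,1)
    cv2.imwrite(out,b[:,:,::-1])
ov('scene0.npz','pics/ov0.png',255,195,380,295,[(0,(255,0,0))])
ov('scene7.npz','pics/ov7b.png',245,170,345,290,[(72,(255,0,0)),(78,(0,255,0)),(84,(0,0,255))],hx=.655)
E
```

```text
(no output)
```

View pics/ov0.png

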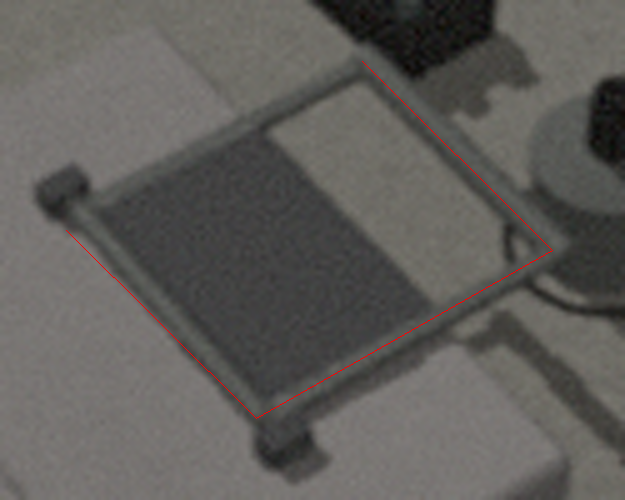

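View pics/ov7b.png

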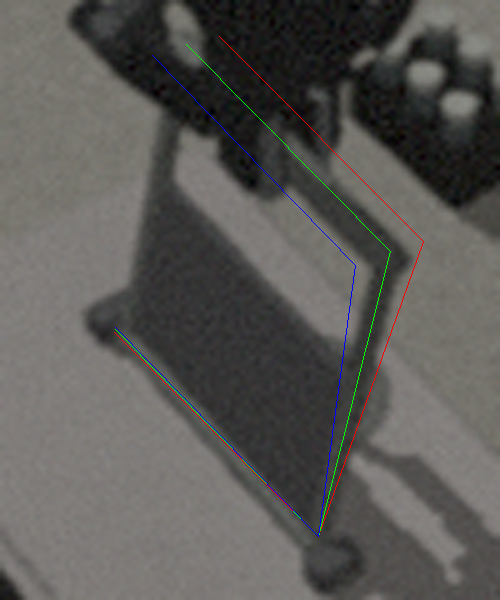

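Gripper kinematics (radius and forward travel) and the image both give about 77°. Around 28 mm forward travel is left.

```bash
python3 -m crank '0 0.15 0 -0.05 0 0 5; 0 0.15 0 0 0 0 5; 0 0.15 0 0 0 0 5; 0 0.12 0 0 0 0 5; 0 0.06 0 0 0 0 5; 0 0 0 0 0 0 5; 0 0 0 0 0 0 5; 0 0 0 0 0 0 5; 0 0 0 0 0 0 5; 0 0 0 0 0 0 5' 40
python3 fl.py; python3 - <<'E'
from ang import *
p,d=camera('scene'); np.savez('scene8.npz',p=p,d=d); b=p
x0,y0,x1,y1=245,170,345,290
b=cv2.resize(p[y0:y1,x0:x1],None,fx=5,fy=5,interpolation=2)
for deg,col in ((84,(255,0,0)),(90,(0,255,0)),(96,(0,0,255))):
    q=proj('scene',pts(np.radians(deg),hx=.655)); f=lambda a:tuple(int(x) for x in (np.array(a)-[x0,y0]+.5)*5)
    cv2.line(b,f(q[1]),f(q[3]),col,1)
cv2.imwrite('pics/scene8.png',b[:,:,::-1])
p,d=camera('wrist'); np.savez('wrist8.npz',p=p,d=d); cv2.imwrite('pics/wrist8.png',p[:,:,::-1])
E
```

```text
clock: 17.75
position: [0.6591, 0.0309, 0.275]
ee_rot: [0.691, 0.723, -0.003, 0.001]
ft_force: [-2.8, -0.5, 3.1]
grip_width: 0.122
[0.6591 0.0309 0.275 ] [0.659  0.0305 0.221 ]
[[-0.0443  0.999  -0.003 ]
 [ 0.999   0.0443 -0.0063]
 [-0.0062 -0.0032 -1.    ]] [-2.801  -0.5131  3.079 ] [-0.1427  0.8157 -0.0462] 0.12167252115412755
u,h,rad,theta deg 0.12388443846196505 0.1314244056148854 0.13142914010511922 89.5136715086694
```

View pics/scene8.png

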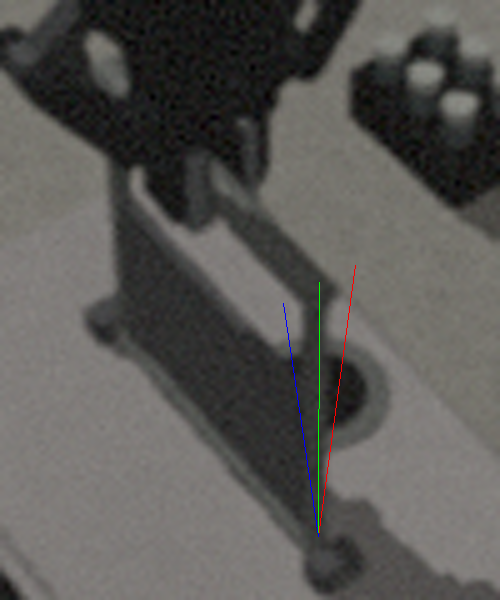

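View pics/wrist8.png

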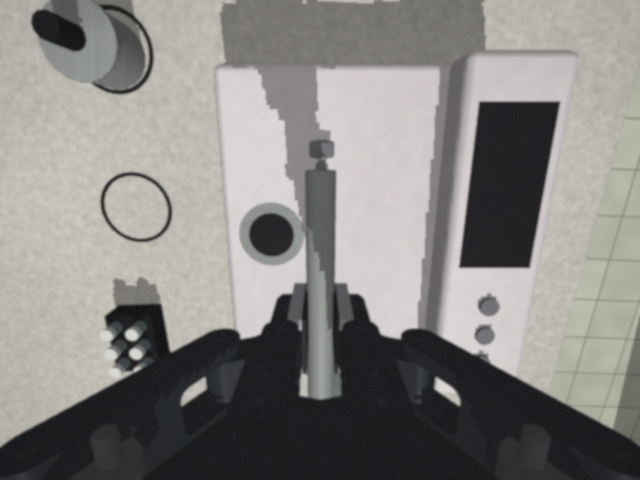

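The wrist view looks straight down on the bar, and the hinge block at column 321 lies exactly under the bar end at column 321, so the flap is upright. I let it settle and do a last check of everything.

```bash
python3 -m crank '0 0 0 0 0 0 5; 0 0 0 0 0 0 5; 0 0 0 0 0 0 5; 0 0 0 0 0 0 5; 0 0 0 0 0 0 5; 0 0 0 0 0 0 5; 0 0 0 0 0 0 5; 0 0 0 0 0 0 5; 0 0 0 0 0 0 5; 0 0 0 0 0 0 5' 40
python3 fl.py; python3 - <<'E'
from ang import *
p,d=camera('scene'); cv2.imwrite('pics/scene9.png',p[:,:,::-1])
p,d=camera('top'); b=p;cv2.imwrite('pics/top9.png',p[:,:,::-1])
o=get_obs();p,d=camera('wrist'); cv2.imwrite('pics/wrist9.png',p[:,:,::-1]); 
T=wpose(o['position'],o['ee_rot']); print(watz(T,321,172,.214),watz(T,321,150,.089))
E
```

```text
clock: 18.85
position: [0.6591, 0.0309, 0.275]
ee_rot: [0.691, 0.723, -0.003, 0.001]
ft_force: [-1.9, -0.9, 3.8]
grip_width: 0.12
[0.6591 0.0309 0.275 ] [0.6589 0.0306 0.221 ]
[[-0.0443  0.999  -0.003 ]
 [ 0.999   0.0443 -0.0063]
 [-0.0062 -0.0032 -1.    ]] [-1.9074 -0.8839  3.759 ] [-0.0701  0.7727 -0.03  ] 0.12021343165789303
u,h,rad,theta deg 0.12382722022041738 0.1314101038980891 0.13141533707645378 89.48867289677952
[0.65556821 0.09013714 0.214     ] [0.65515445 0.09736291 0.089     ]
```

View pics/scene9.png

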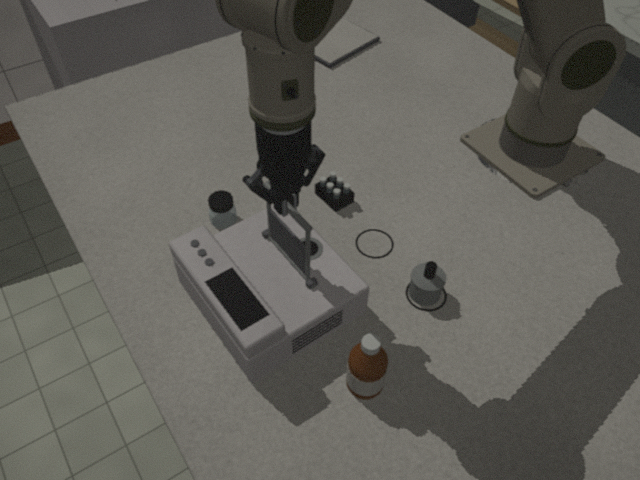

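View pics/top9.png

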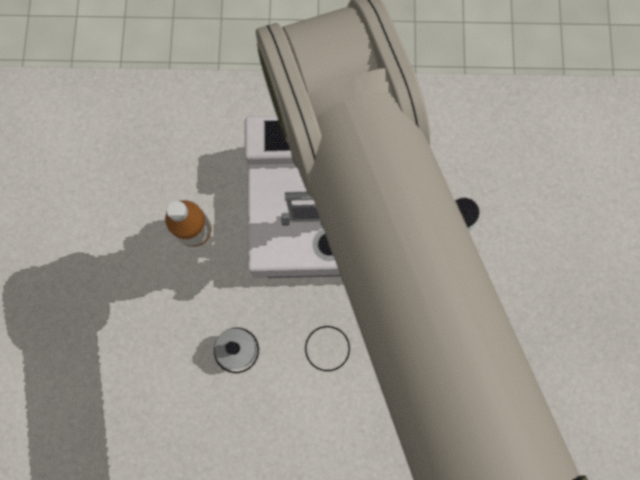

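View pics/wrist9.png

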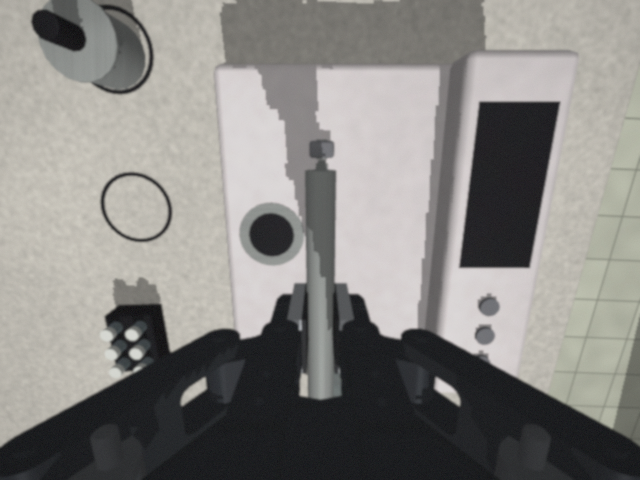

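```bash
python3 - <<'E'
from h import *
p=cv2.cvtColor(cv2.imread('pics/top9.png'),cv2.COLOR_BGR2GRAY)
s=p[335:362,222:246]<55; ys,xs=np.nonzero(s); u,v=xs.mean()+222,ys.mean()+335
print(u,v,atz('top',u,v,.072),atz('scene',431,270,.07))
E
```

```text
231.890625 347.703125 [0.4614589  0.17224158 0.072     ] [0.4611107  0.17513386 0.07      ]
```

```bash
python3 -c "
from workcell import *
print(hand_in())"
```

```text
the job is handed in; nothing more can be done
None
```

I slid the pot onto the side ring and swung the flap up to its balance point. I handed the job in at about 19 s, with the gripper still holding the flap there; hand-in gives no verdict.

- **Pot:** I gripped it by its knob and slid it about 146 mm along the bench. Tool height changed by less than 0.5 mm during the slide. Before hand-in, the top camera put the pot about 4 mm from the ring centre, and the scene camera put it about 1 mm away. The limit is 12 mm. Both views show it standing upright inside the ring.
- **Flap:** I swung it up by the bar and stopped it upright. The gripper's travel gives about 89.5°, and the wrist view shows the hinge directly below the bar. The pose did not change over a 1 s hold, with the fingers shut on the bar at a 40 N grip setting.
- **Disagreements:** The bar slipped about 6 mm toward the fingertips during the swing but is still well inside the pads. The scene camera's hinge position is a few millimetres off from the other cameras, so I relied on the wrist view and the gripper position for the final angle.
- **Bystanders:** The vial rack, bottle and jar look unmoved in the last pictures. I compared them by eye, not by measurement.

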